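# Bolt the control box door against its spring catch

## Task

Bolt shut the door of the steel control box lying on the bench: with one fingertip press the spring catch bar down and keep it held down, while the other fingertip pushes the bolt by its upright tab along until it is fully home in the keeper on the box's rim. Then take the hand away, so that the catch springs back up and locks the bolt. Only press and push: lift nothing, keep the door shut, and leave the other things where they are.

Things in the scene. Friction and masses are not known exactly. Their poses are not given: they have to be found in the camera images.
- box: Grey steel control box, fixed, on its back: 240 (x) x 260 (y) x 106 mm high; origin: centre of its underside, on the bench. z up; the bolt slides along its +y. Its top is a white door, hinged along the -y edge, with a fixed 43 mm rim along +y that bears the keeper (bridge 31 mm high). Bolt and catch sit on a plate amid the door, all lower than 61 mm over it. Tab and bar share these axes.
- bolt_tab: Upright steel tab on the bolt: 26 mm wide (x), 8 thick (y), 36 tall. Origin: middle of its -y face, the one to push toward +y. At the start it lies at x -29, y -30 mm from the box's centre, 148 mm above the bench. It stands on the flat bolt bar (20 mm wide, top 130 mm above the bench), which runs 15 mm on behind the tab (-y). Free space above that.
- catch_bar: Long steel push bar of the spring catch, parallel to the bolt: 26 mm wide (x), 115 long (y), 12 thick. Origin: centre of its top face, at rest 148 mm above the bench, 58 mm to +x of the tab's origin and 12.5 mm to +y of it at the start. 32 mm clear gap in x between tab and bar. It goes straight down, staying level; a fingertip can slide along it the bolt's whole stroke while holding it.
- bolt (a joint): Slide of the bolt along the box's +y, m: 0 = withdrawn (start), 0.040 = fully home in the keeper (hard stop). About 2.5 N of friction; it stays where it is left. The raised catch blocks it in notches at 0, 13.3, 26.7 and 40 mm: if the catch is let up on the way, it snaps into the next notch and blocks the bolt again.
- catch (a joint): Travel of the catch bar downward, m: 0 = up (locked, start), 0.012 = fully down (hard stop). The bolt is free when it is more than 0.006 down, best 0.008 to 0.012. The spring pushes it back up with 2 N at the top and 6 N fully down.
- door (a joint): Hinge of the door, rad: 0 = shut (start and end), grows as the door is lifted. It lies shut by its own weight.
- terminal: Bystander: loose grey terminal block, 34 x 50 x 36 mm, standing on the door beside the catch, about 88 mm to +x of the box's centre. Origin: centre of its underside.
- contactor: Bystander: loose black contactor, 75 x 45 x 82 mm, on the bench beyond the box's +y side. Origin: centre of its underside.
- pendant: Bystander: loose orange push-button box, 70 x 130 x 65 mm, on the bench beyond the box's -y side. Origin: centre of its underside.
- screwdriver: Bystander: loose screwdriver, 200 mm long, lying on the bench beyond the box's +x side. Origin: underside, middle of its length.

How it is judged:
By the outcome, as a careful person would: the job done as asked, in the order asked, and still so for the second after the job is handed in, with the robot touching nothing.
It also fails if it takes over 35 s, if anything falls off the work surface, if the arm or the gripper's body presses on something with over 40 N, if the wrist force passes 120 N, or if a joint passes its speed limit or range.

## Robot

A 6-joint arm with a two-finger parallel gripper is mounted at the origin on the work surface. World frame = base frame: x ahead of the robot, y to its left, z up, the work surface at z = 0. Lengths are in m, angles in degrees, forces in N, time in s.
With the tool pointing down it reaches from about 0.3 to 0.75 m from the base axis. Payload 8.5 kg.
Tool frame: the origin (TCP) lies on the mounting face of the last link; the fingertips stand 173 mm ahead of it and the grasp point (between the pads) lies 155 mm ahead of it (env.tips_ahead is the distance from the TCP to the fingertips, in m); x points along the fingers, z is the direction in which the jaws open and shut, and the axes are right-handed (so a half turn about x gives the same grasp; the last joint's range is limited). The gripper opens to 85 mm and grips with 20 to 120 N. Pads are 22 mm wide; open, the fingers measure 114 mm over their backs; the gripper's body (76 mm by 85 mm) begins 54 mm behind the grasp point. The pads swing forward as they close: fully open they stand 13 mm farther back than shut.
Start: joints at [58.367, 21.807, 74.336, -0, 83.858, -12.336], TCP at [0.182, 0.519, 0.405] pointing down, gripper open.
Joint ranges: [-178.18, 178.18], [-50.72, 133.34], [12.68, 142.11], [-81.47, 261.47], [9.98, 163.14], [-165.26, 165.26]. Speed limits (degrees/s): [136.94, 136.94, 180, 180, 180, 180].

## Interface

Orientations are given as a 3x3 rotation matrix whose columns are the frame's x, y, z axes.
In Python, from rig import env, optics gives the robot as it stands.
- The arm moves only by the shell command python3 -m inch 'ROWS' [FORCE]. ROWS is JSON, a list of rows, each a list of 3 entries, a list of its own where there are three numbers: the closure, from -1 (fully open) to 1 (shut), then the shift along the tool's x, y, z in units of 30 mm (1.0 is 30 mm), then the turn about the tool's x in units of 5 degrees (1.0 is 5 degrees). In form: [[hand, [x, y, z], yaw], ...]. A call has exactly 8 rows; each row shifts and turns the commanded pose from where the row before left it, along the tool's axes as they then stand; what a row does not reach is not made up. A row lasts 1/12 s, in which the tool goes at most 41.7 mm and 7.16 degrees, less where a joint would pass 70% of its speed; a pose out of reach is approached as far as the arm can. A call is refused whole if a number of a shift passes 1 or a number of a turn 1, either way. A call with a gripper value outside its range is refused whole. The fingers move at their own pace and stop on an object; FORCE is the grip in N (left out, the last holds). Time passes only in rows, so rows that do not move let the fingers close, or fill a call up. It gives the time, the measured TCP pose, the force and the opening at its end, in the units of the state.
- env.observe(): the state, without advancing time (a new reading comes with each control period).
- optics.get_image(name): name is "scene" or "top" or "wrist"; returns the picture (384x512x3 uint8, red, green, blue); there is no depth.
- optics.camera_params(name): a dict with "fx", "fy", "cx", "cy" (pixels), "k1" (the pictures are not rectified: a ray, as slopes to the right and down, at radius r is drawn at 1 + k1 r^2 times it, then the intrinsics apply), "xyz" and "rotation" of the camera in the world. Camera axes: x right, y down, z forward; pixel columns grow to the right and rows downward; lengths in m; the calibration is good to about 2 mm. A picture is of the moment at which its call begins: read the wrist's pose just before it. camera_params takes no time and is no camera call; for the wrist camera it gives the pose at the moment of the call.
- env.close_job(): hands the job in, once; it reports no verdict.
The state is a dict: "time_s": time; "q": joint angles; "qvel": joint speeds; "joint_efforts": joint torques, N m; "position": TCP position; "tool_rot": TCP orientation; "ft_force": force on the tool from outside, world axes, zero at the start; "wrist_torque": the same for the moment, N m; "grip_width": finger opening in m.
Only numpy, scipy, OpenCV 4.12 (cv2) and the standard library are available. Lean on these libraries where they do the work, as an engineer would, in place of code of your own. Each camera call takes 0.05 s, during which the arm holds its last target.

## Working session

There is one attempt and no reset: what is moved stays moved. The work goes in short steps, Python scripts to look and compute and a shell command to move; the robot and the scene stay as the last step left them, time stands still between calls to the robot, and variables do not carry over. Pictures are saved under pics/ and viewed, and the job is handed in when it is done.

```bash
ls; mkdir -p pics; python3 - <<'E'
from rig import env, optics
import cv2
s=env.observe(); print(s)
for n in("scene","top","wrist"):
    p=optics.camera_params(n); print(n,p)
    cv2.imwrite(f"pics/{n}0.png",optics.get_image(n)[:,:,::-1])
E
```

```text
pics
{'time_s': 0.0, 'q': array([ 5.83680458e+01,  2.18409751e+01,  7.43877540e+01, -5.48565790e-04,
        8.38588638e+01, -1.23363226e+01]), 'qvel': array([-0.00190439,  0.08092069,  0.01360683,  0.02399   , -0.07583407,
        0.00868987]), 'joint_efforts': array([-8.14433570e-04, -4.48449254e+01, -2.31284952e+01, -1.72109285e-04,
        4.73792752e-03,  5.27933332e-05]), 'position': array([0.18172031, 0.51905144, 0.40409407]), 'tool_rot': array([[-7.93681811e-04, -9.43826363e-01,  3.30440867e-01],
       [-1.30665136e-03,  3.30441667e-01,  9.43825512e-01],
       [-9.99998831e-01,  3.17326132e-04, -1.49551755e-03]]), 'ft_force': array([-0.54719978, -0.08252262, -0.22293458]), 'wrist_torque': array([-0.01522289,  0.01110848, -0.03473482]), 'grip_width': 0.08535312887826361}
scene {'fx': 392.23516375912436, 'fy': 392.23516375912436, 'cx': 259.75475884089644, 'cy': 187.10423292132154, 'k1': -0.01936366056434459, 'xyz': array([1.11265716, 0.27759223, 0.91970935]), 'rotation': array([[-0.37953131,  0.76215106, -0.52448237],
       [ 0.92507083,  0.30395216, -0.22772144],
       [-0.01414058, -0.57161075, -0.82040307]])}
top {'fx': 371.4859682107088, 'fy': 371.4859682107088, 'cx': 257.86820667566076, 'cy': 188.53762994940513, 'k1': -0.028646726141142834, 'xyz': array([0.44834354, 0.05984842, 1.06485531]), 'rotation': array([[ 9.25721453e-03, -9.89491917e-01,  1.44291544e-01],
       [-9.99955247e-01, -9.44191799e-03, -5.95331446e-04],
       [ 1.95146458e-03, -1.44279576e-01, -9.89535040e-01]])}
wrist {'fx': 276.52287642374336, 'fy': 276.52287642374336, 'cx': 252.2771075050608, 'cy': 190.0429347152513, 'k1': -0.02098218363490875, 'xyz': array([0.11150679, 0.54478638, 0.37416674]), 'rotation': array([[ 3.30977443e-01,  9.03411449e-01,  2.72583354e-01],
       [ 9.43638417e-01, -3.16658146e-01, -9.63024196e-02],
       [-6.84969053e-04,  2.89094054e-01, -9.57300454e-01]])}
```

View pics/scene0.png

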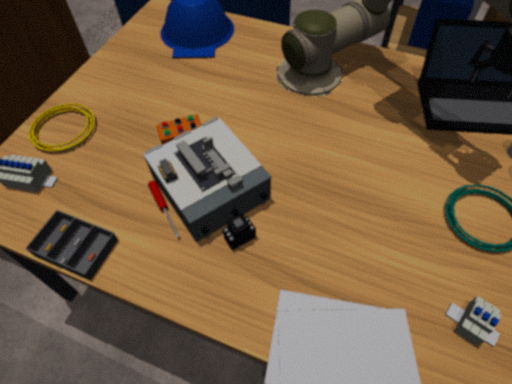

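View pics/top0.png

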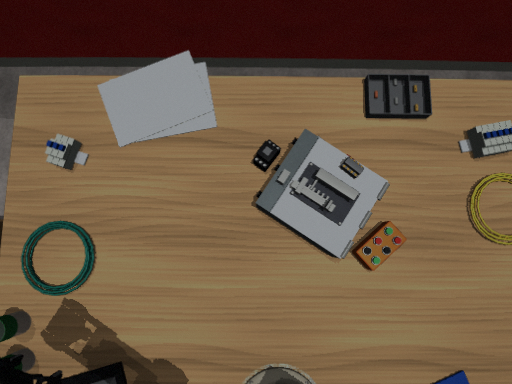

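View pics/wrist0.png

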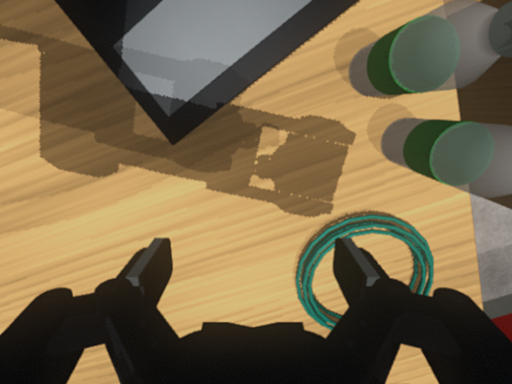

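```bash
python3 - <<'E'
import cv2
a=cv2.imread("pics/top0.png")[120:270,245:405]; cv2.imwrite("pics/topz.png",cv2.resize(a,None,fx=4,fy=4,interpolation=cv2.INTER_CUBIC)+0)
a=cv2.imread("pics/scene0.png")[110:255,135:285]; cv2.imwrite("pics/scenez.png",cv2.resize(a,None,fx=4,fy=4,interpolation=cv2.INTER_CUBIC)+0)
E
```

```text
(no output)
```

View pics/topz.png

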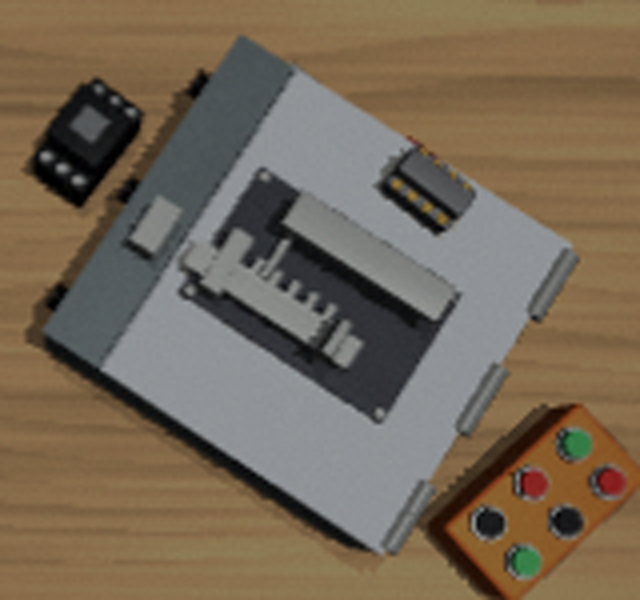

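View pics/scenez.png

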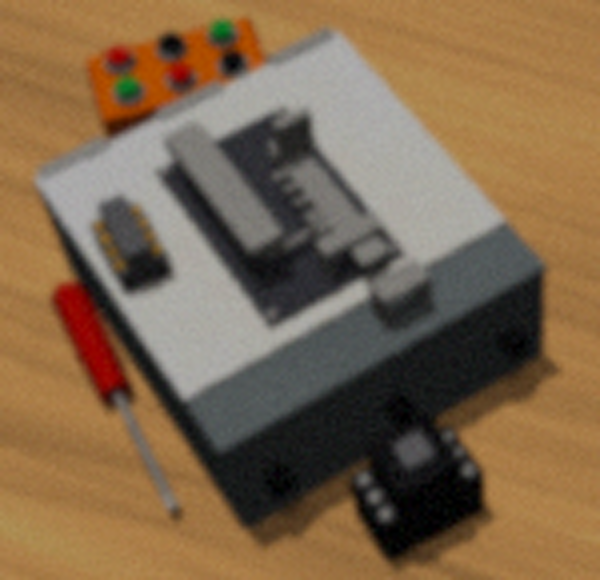

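```bash
cat > h.py <<'E'
import numpy as np
from rig import env,optics
def proj(P,p):
    c=(np.atleast_2d(P)-p["xyz"])@p["rotation"]
    s=c[:,:2]/c[:,2:]; r2=(s**2).sum(1,keepdims=True); s=s*(1+p["k1"]*r2)
    return s*[p["fx"],p["fy"]]+[p["cx"],p["cy"]]
def b2w(P,x,y,a):
    P=np.atleast_2d(np.array(P,float)); c,s=np.cos(a),np.sin(a)
    return np.c_[x+c*P[:,0]-s*P[:,1], y+s*P[:,0]+c*P[:,1],P[:,2]]
E
cat > fit.py <<'E'
from h import *
from scipy.optimize import least_squares
C=[[.12,.13,.106],[-.12,.13,.106],[-.12,-.13,.106],[.12,-.13,.106]]
B=[[.042,.04,.148],[.016,.04,.148],[.016,-.075,.148],[.042,-.075,.148]]
Z=np.array
top=Z([(240,36),(45,335),(385,553),(578,245),(300,192),(287,222),(440,320),(460,293)])/4.+[245-.375,120-.375]
sc=Z([(228,450),(543,265),(338,30),(37,178),(280,235),(245,250),(165,135),(200,125)])/4.+[135-.375,110-.375]
sc[4:]=sc[[4,4,4,4]]
pt,ps=optics.camera_params("top"),optics.camera_params("scene")
P=np.array(C+B)
def f(v,full=False):
    W=b2w(P,*v)
    a=proj(W,pt)-top; b=(proj(W,ps)-sc)[:4]
    if full: return a,b
    return np.r_[a.ravel(),b.ravel()]
r=least_squares(f,[.5,-.1,-.6],loss="soft_l1")
print(r.x,np.degrees(r.x[2])); a,b=f(r.x,1); print(a.round(2),b.round(2))
for sel in("top","scene"):
    g=(lambda v:f(v,1)[0].ravel()) if sel=="top" else (lambda v:f(v,1)[1].ravel())
    print(sel,least_squares(g,r.x).x)
E
python3 fit.py
```

```text
[ 0.58007583 -0.10912059 -0.56980647] -32.64750592254682
[[ 0.03  0.03]
 [-0.38  0.02]
 [ 0.06  1.14]
 [-0.78  0.3 ]
 [ 0.95 -0.1 ]
 [-1.25  0.9 ]
 [-0.33  1.34]
 [ 0.01 -0.58]] [[-2.16  0.91]
 [ 0.54  0.01]
 [-0.98  0.09]
 [-1.37  0.53]]
top [ 0.58105446 -0.10968835 -0.56829471]
scene [ 0.57768138 -0.10737367 -0.56930612]
```

```bash
python3 -m inch '[[0,[0,-1,-0.9],0],[0,[0,-1,-0.9],0],[0,[0,-1,-0.9],0],[0,[0,-1,-0.9],0],[0,[0,-1,-0.9],0],[0,[0,-1,-0.9],0],[0,[0,-1,-0.9],0],[0,[0,-1,-0.9],0]]' 30
python3 -m inch '[[0,[0,0,0],1],[0,[0,0,0],1],[0,[0,0,0],1],[0,[0,0,0],1],[0,[0,0,0],1],[0,[0,0,0],1],[0,[0,0,0],1],[0,[0,0,0],1]]'
python3 -m inch '[[0,[0,0,0],1],[0,[0,0,0],1],[0,[0,0,0],1],[0,[0,0,0],1],[0,[0,0,0],1],[0,[0,0,0],1],[0,[0,0,0],1],[0,[0,0,0],1]]'
cat > go.py <<'E'
from h import *
import sys
# target TCP xy in box coords, mm
s=env.observe(); R=s["tool_rot"]; print("t",s["time_s"],"w",s["grip_width"],"tips",env.tips_ahead,s["position"],s["ft_force"].round(2))
x,y,a=.5801,-.1091,-.5698
try: x,y,a=eval(open("pose.txt").read())
except Exception: pass
yaw=np.degrees(np.arctan2(R[1,2],R[0,2])); print("yaw z",yaw,"turn need(+rows)",-((np.degrees(a)-yaw+180)%360-180)/5)
T=s["position"]+R[:,0]*env.tips_ahead
c,sn=np.cos(a),np.sin(a); d=T[:2]-[x,y]; print("tip in box mm",((c*d[0]+sn*d[1])*1e3).round(1),((-sn*d[0]+c*d[1])*1e3).round(1),(T[2]*1e3).round(1))
if len(sys.argv)>2:
    g=b2w([[float(sys.argv[1])/1e3,float(sys.argv[2])/1e3,float(sys.argv[3])/1e3]],x,y,a)[0]
    print("tool shift units",(R.T@(g-T)/.03).round(3))
E
python3 go.py 0 -60 200
```

```text
time_s: 0.82
position: [0.3372, 0.2341, 0.4048]
tool_rot: [[0.0, -0.944, 0.33], [0.0, 0.33, 0.944], [-1.0, -0.0, 0.0]]
ft_force: [1.6, 0.8, -0.3]
grip_width: 0.0424
time_s: 1.48
position: [0.3368, 0.2359, 0.4046]
tool_rot: [[-0.0, -0.507, 0.862], [-0.0, 0.862, 0.507], [-1.0, 0.0, -0.0]]
ft_force: [-0.3, -1.7, 0.4]
grip_width: 0.0426
time_s: 2.15
position: [0.3368, 0.2359, 0.4046]
tool_rot: [[-0.0, 0.166, 0.986], [-0.0, 0.986, -0.166], [-1.0, -0.0, -0.0]]
ft_force: [0.2, -0.5, -0.0]
grip_width: 0.0426
t 2.15 w 0.042605477994207865 tips 0.1734 [0.3368068  0.235887   0.40459618] [ 0.18 -0.53 -0.01]
yaw z -9.544521883558515 turn need(+rows) 4.620522656599155
tip in box mm -391.0 159.2 231.2
tool shift units [  1.038 -11.834   9.122]
```

```bash
python3 -m inch '[[0,[0,0,0],1],[0,[0,0,0],1],[0,[0,0,0],1],[0,[0,0,0],1],[0,[0,0,0],0.62],[0,[0,-0.6,1],0],[0,[0,-0.6,1],0],[0,[0,-0.6,1],0]]' >/dev/null
python3 -m inch '[[0,[0,-0.6,1],0],[0,[0,-0.6,1],0],[0,[0,-0.6,1],0],[0,[0,-0.6,1],0],[0,[0,-0.5,1],0],[0,[0,-0.5,1],0],[0,[0,0,0],0],[0,[0,0,0],0]]'
python3 go.py 0 -60 200; python3 - <<'E'
from rig import *
import cv2
cv2.imwrite("pics/w1.png",optics.get_image("wrist")[:,:,::-1])
E
```

```text
time_s: 3.48
position: [0.4818, -0.0417, 0.4041]
tool_rot: [[-0.001, 0.538, 0.843], [0.001, 0.843, -0.538], [-1.0, -0.0, -0.001]]
ft_force: [-0.6, 0.2, -0.2]
grip_width: 0.0424
t 3.4833 w 0.04241547534173974 tips 0.1734 [ 0.48176613 -0.04174163  0.40405851] [-0.65  0.2  -0.2 ]
yaw z -32.535231524905 turn need(+rows) 0.02238072832985836
tip in box mm -119.4 3.6 230.7
tool shift units [ 1.017 -2.128  3.976]
```

View pics/w1.png

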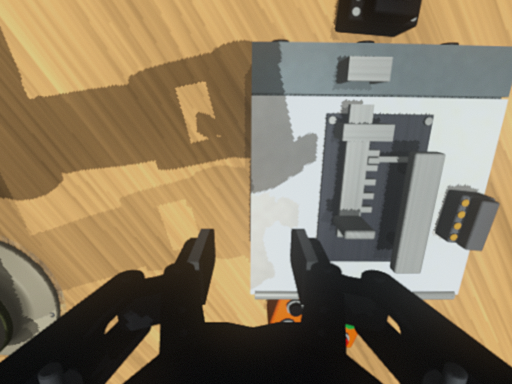

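```bash
python3 -m inch '[[0,[0,-0.5,1],0],[0,[0,-0.5,1],0],[0,[0,-0.5,1],0],[0,[0,-0.5,0.9],0],[0,[0,-0.2,0.07],0.02],[0,[0,0,0],0],[0,[0,0,0],0],[0,[0,0,0],0]]' >/dev/null
python3 go.py 0 -60 200; python3 - <<'E'
from h import *
import cv2
p=optics.camera_params("wrist")
im=optics.get_image("wrist")[:,:,::-1].copy()
cv2.imwrite("pics/w2.png",im)
C=[[.12,.13,.106],[-.12,.13,.106],[-.12,-.13,.106],[.12,-.13,.106]]
B=[[.042,.04,.148],[.016,.04,.148],[.016,-.075,.148],[.042,-.075,.148]]
T=[[-.042,-.03,.166],[-.016,-.03,.166],[-.016,-.022,.166],[-.042,-.022,.166]]
im2=cv2.resize(im,None,fx=1.5,fy=1.5)
for L in(C,B,T):
    q=proj(b2w(L,.5801,-.1091,-.5698),p); print(q.round(1).tolist())
    cv2.polylines(im2,[((q+.5)*1.5).astype(np.int32)],True,(0,0,255),1)
cv2.imwrite("pics/w2o.png",im2)
E
```

```text
t 4.2 w 0.042649291952642186 tips 0.1734 [ 0.54601897 -0.15842706  0.40507339] [-0.16 -0.05 -0.7 ]
yaw z -32.41299485831606 turn need(+rows) 0.046828061647647704
tip in box mm -2.1 -59.9 231.7
tool shift units [ 1.056 -0.004  0.07 ]
[[402.2, -36.4], [112.4, -37.7], [144.9, 245.6], [365.6, 246.4]]
[[312.3, 72.7], [278.3, 72.5], [274.3, 213.2], [303.8, 213.3]]
[[202.4, 167.1], [236.1, 167.2], [236.0, 156.9], [201.9, 156.8]]
```

View pics/w2o.png

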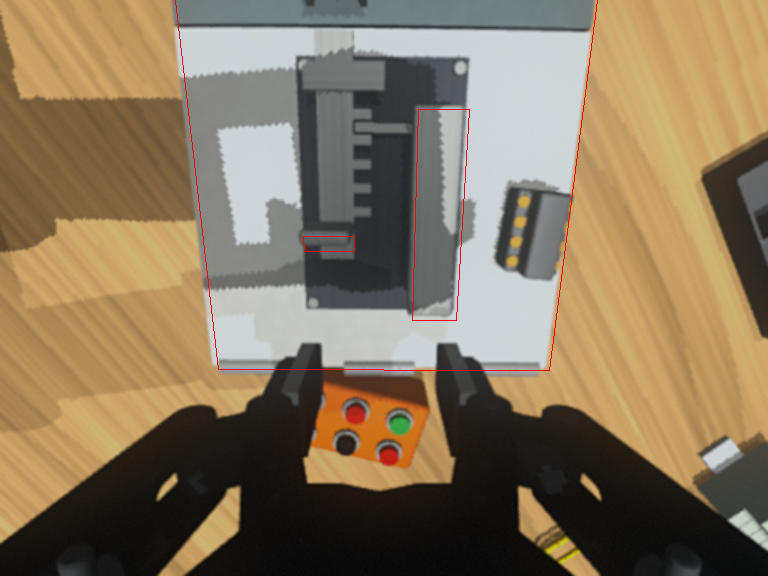

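```bash
python3 -m inch '[[0,[0,0.43,0.05],0.05],[0,[0.5,0,0],0],[0,[0.6,0,0],0],[0,[0.6,0,0],0],[0,[0.5,0,0],0],[0,[0.2,0,0],0],[0,[0,0,0],0],[0,[0,0,0],0]]' >/dev/null
python3 go.py 0 -47 150; python3 - <<'E'
from h import *
import cv2
for n in("wrist","scene"):
    im=optics.get_image(n)[:,:,::-1].copy()
    im=cv2.resize(im,None,fx=1.5,fy=1.5) if n=="wrist" else cv2.resize(im[90:240,130:290],None,fx=4,fy=4,interpolation=cv2.INTER_CUBIC)
    cv2.imwrite(f"pics/{n}3.png",im)
E
```

```text
t 4.9167 w 0.04249165780353893 tips 0.1734 [ 0.55471924 -0.14943674  0.33351299] [ 0.84 -0.61  0.8 ]
yaw z -32.705948835355414 turn need(+rows) -0.011762733760224364
tip in box mm 0.5 -47.6 160.1
tool shift units [ 0.337  0.021 -0.018]
```

View pics/wrist3.png

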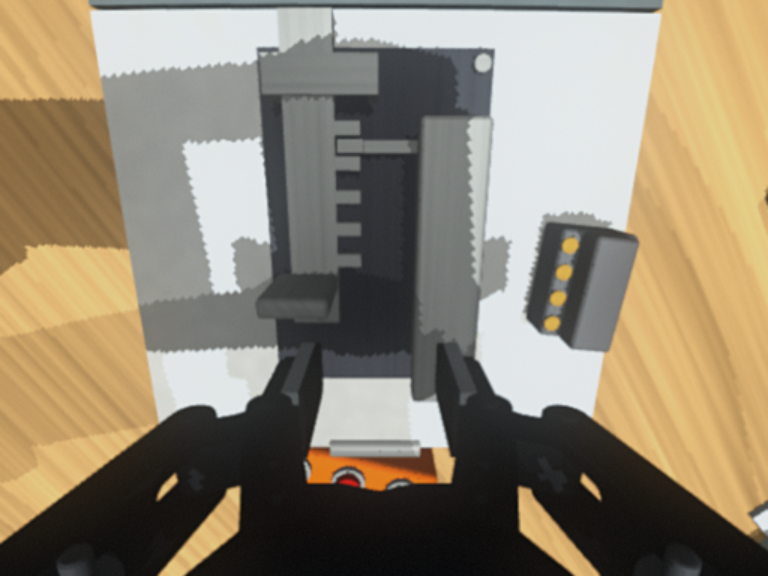

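View pics/scene3.png

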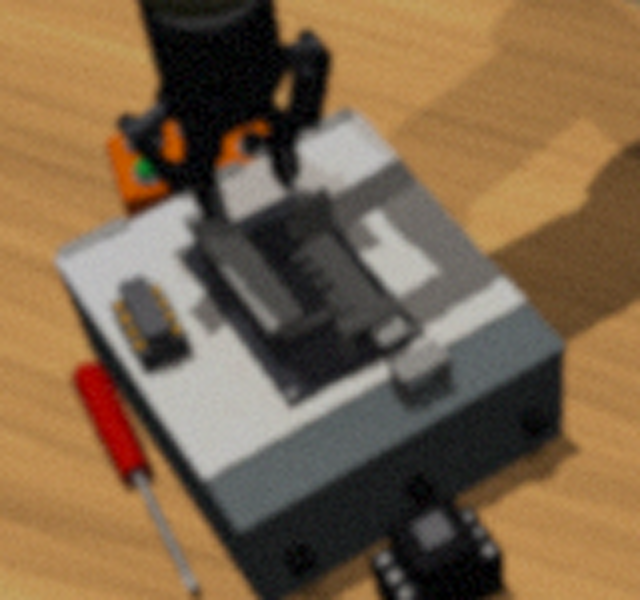

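```bash
python3 -m inch '[[0,[0.2,0,0],0],[0,[0.13,0,0],0],[0,[0,0,0],0],[0,[0,0,0],0],[0,[0,0,0],0],[0,[0,0,0],0],[0,[0,0,0],0],[0,[0,0,0],0]]' >/dev/null
python3 go.py 0 -47 145; python3 -m inch '[[0,[0.1,0,0],0],[0,[0.1,0,0],0],[0,[0,0,0],0],[0,[0,0,0],0],[0,[0,0,0],0],[0,[0,0,0],0],[0,[0,0,0],0],[0,[0,0,0],0]]' >/dev/null
python3 go.py 0 -47 140
```

```text
t 5.6833 w 0.042693539012530535 tips 0.1734 [ 0.5546771  -0.14996028  0.32294722] [-0.72 -0.88  0.02]
yaw z -32.748301104681715 turn need(+rows) -0.020233187625478877
tip in box mm 0.7 -48.1 149.5
tool shift units [ 0.152  0.037 -0.023]
t 6.35 w 0.0425466751155246 tips 0.1734 [ 0.55472367 -0.14997938  0.31697378] [ 0.8  -0.33  2.52]
yaw z -32.74778256409925 turn need(+rows) -0.020129479508989336
tip in box mm 0.8 -48.1 143.6
tool shift units [ 0.119  0.037 -0.026]
```

```bash
python3 -m inch '[[0,[0.1,0,0],0],[0,[0,0,0],0],[0,[0,0,0],0],[0,[0,0,0],0],[0,[0,0,0],0],[0,[0,0,0],0],[0,[0,0,0],0],[0,[0,0,0],0]]' >/dev/null
python3 go.py; python3 -m inch '[[0,[0.1,0,0],0],[0,[0,0,0],0],[0,[0,0,0],0],[0,[0,0,0],0],[0,[0,0,0],0],[0,[0,0,0],0],[0,[0,0,0],0],[0,[0,0,0],0]]' >/dev/null
python3 go.py;python3 - <<'E'
from h import *
import cv2
for n in("wrist","scene"):
    im=optics.get_image(n)[:,:,::-1].copy()
    im=cv2.resize(im,None,fx=1.5,fy=1.5) if n=="wrist" else cv2.resize(im[90:240,130:290],None,fx=4,fy=4,interpolation=cv2.INTER_CUBIC)
    cv2.imwrite(f"pics/{n}4.png",im); print(env.observe()["ft_force"])
E
```

```text
t 7.0167 w 0.04268327915004218 tips 0.1734 [ 0.55471061 -0.14996624  0.31388783] [ 1.33 -1.11  2.88]
yaw z -32.746350249813936 turn need(+rows) -0.01984301665192447
tip in box mm 0.7 -48.1 140.5
t 7.6833 w 0.04299232818263142 tips 0.1734 [ 0.55470713 -0.1499657   0.31088865] [ 1.09 -1.54  4.24]
yaw z -32.75001640427378 turn need(+rows) -0.020576247543897353
tip in box mm 0.7 -48.1 137.5
[ 0.73542113 -1.91175229  4.02840395]
[ 1.01492522 -1.36917735  4.37333716]
```

View pics/wrist4.png

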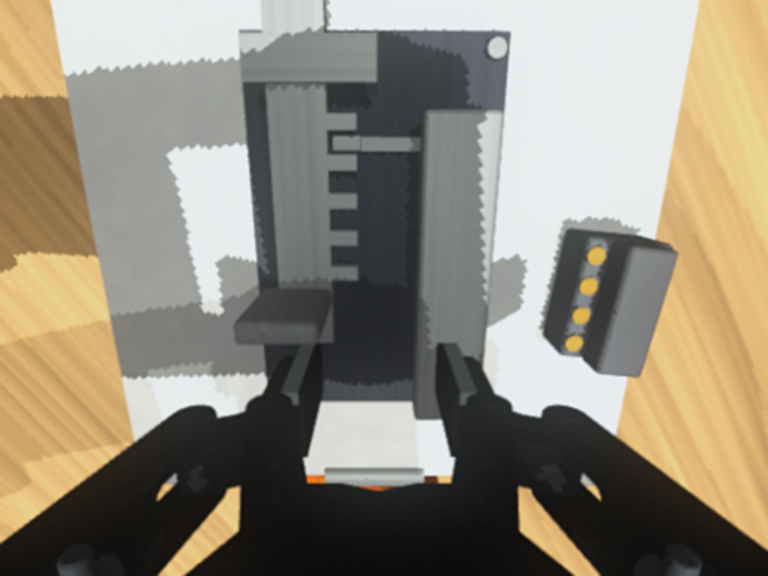

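View pics/scene4.png

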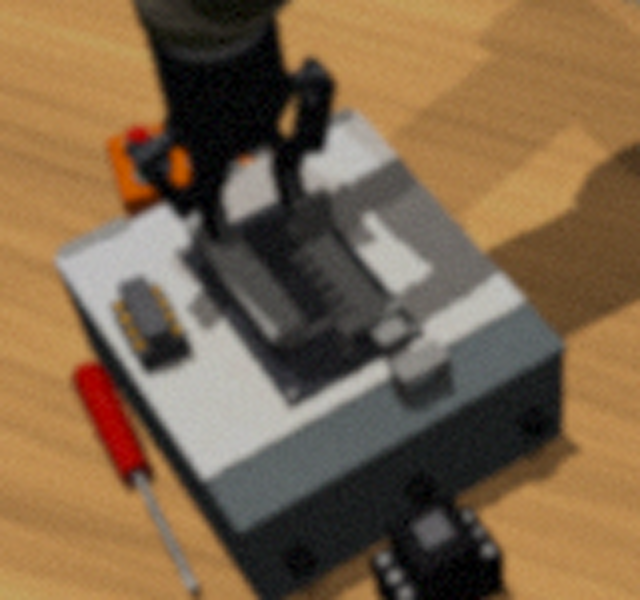

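```bash
python3 -m inch '[[0,[0.1,0,0],0],[0,[0,0,0],0],[0,[0,0,0],0],[0,[0,0,0],0],[0,[0,0.1,0],0],[0,[0,0.07,0],0],[0,[0,0,0],0],[0,[0,0,0],0]]' >/dev/null
python3 go.py
```

```text
t 8.45 w 0.04301318449179573 tips 0.1734 [ 0.5573562  -0.145454    0.30768641] [-1.87 -2.05  4.91]
yaw z -32.73529820454727 turn need(+rows) -0.01763260759859122
tip in box mm 0.3 -42.9 134.3
```

```bash
python3 -m inch '[[0,[0,0.1,0],0],[0,[0,0.1,0],0],[0,[0,0.1,0],0],[0,[0,0.1,0],0],[0,[0,0.1,0],0],[0,[0,0.1,0],0],[0,[0,0,0],0],[0,[0,0,0],0]]' >/dev/null
python3 go.py
python3 - <<'E'
from h import *
import cv2
for n in("wrist",):
    im=optics.get_image(n)[:,:,::-1].copy()
    im=cv2.resize(im,None,fx=1.5,fy=1.5) 
    cv2.imwrite(f"pics/{n}5.png",im); print(env.observe()["ft_force"])
E
```

```text
t 9.1167 w 0.04277573598393028 tips 0.1734 [ 0.56719595 -0.13033796  0.30775867] [-1.48 -2.17  5.25]
yaw z -32.737030300924594 turn need(+rows) -0.017979026874058945
tip in box mm 0.5 -24.9 134.4
[-1.52941227 -2.32727357  4.65408511]
```

View pics/wrist5.png

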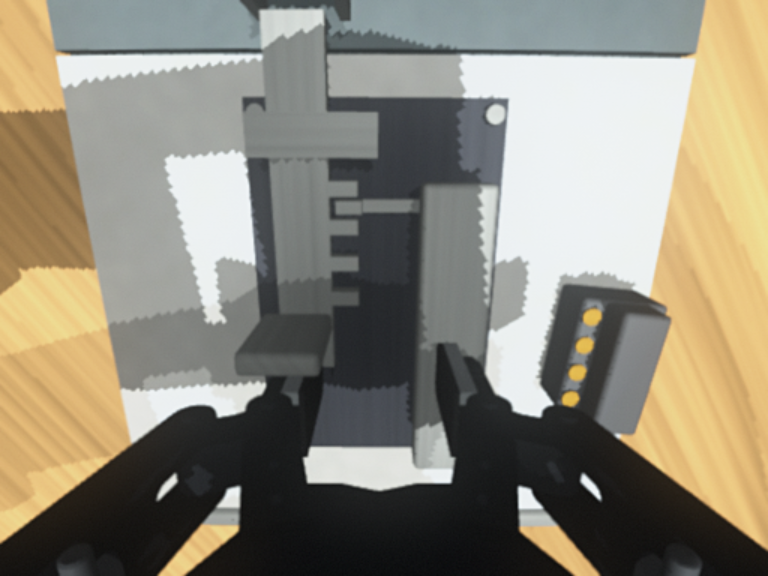

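```bash
python3 -m inch '[[0,[0,0.1,0],0],[0,[0,0.1,0],0],[0,[0,0.1,0],0],[0,[0,0.1,0],0],[0,[0,0.1,0],0],[0,[0,0.1,0],0],[0,[0,0.1,0],0],[0,[0,0,0],0]]' >/dev/null
python3 go.py
python3 -m inch '[[0,[0,0.05,0],0],[0,[0,0,0],0],[0,[0,0,0],0],[0,[0,0,0],0],[0,[0,0,0],0],[0,[0,0,0],0],[0,[0,0,0],0],[0,[0,0,0],0]]' >/dev/null
python3 go.py
```

```text
t 9.8333 w 0.04266312654692948 tips 0.1734 [ 0.5785834  -0.1126938   0.30776292] [-1.91 -3.4   4.56]
yaw z -32.739079911670316 turn need(+rows) -0.018388949023199076
tip in box mm 0.6 -3.9 134.4
t 10.5 w 0.042463631159207225 tips 0.1734 [ 0.5792547  -0.11169256  0.30774948] [-2.43 -5.02  3.97]
yaw z -32.75411928544398 turn need(+rows) -0.02139682377793406
tip in box mm 0.6 -2.7 134.3
```

```bash
python3 -m inch '[[0,[0,0.05,0],0],[0,[0,0,0],0],[0,[0,0,0],0],[0,[0,0,0],0],[0,[0,0,0],0],[0,[0,0,0],0],[0,[0,0,0],0],[0,[0,0,0],0]]' >/dev/null
python3 go.py
python3 - <<'E'
from h import *
import cv2
for n in("wrist","scene"):
    im=optics.get_image(n)[:,:,::-1].copy()
    im=cv2.resize(im,None,fx=1.5,fy=1.5) if n=="wrist" else cv2.resize(im[90:240,130:290],None,fx=4,fy=4,interpolation=cv2.INTER_CUBIC)
    cv2.imwrite(f"pics/{n}6.png",im); print(env.observe()["ft_force"])
E
```

```text
t 11.1667 w 0.04249418689425868 tips 0.1734 [ 0.58006096 -0.11045715  0.30777866] [-3.31 -4.8   5.54]
yaw z -32.75590113607682 turn need(+rows) -0.02175319390450454
tip in box mm 0.7 -1.2 134.4
[-3.17797937 -4.58050444  5.00300442]
[-2.63845569 -4.3799264   4.65372776]
```

View pics/wrist6.png

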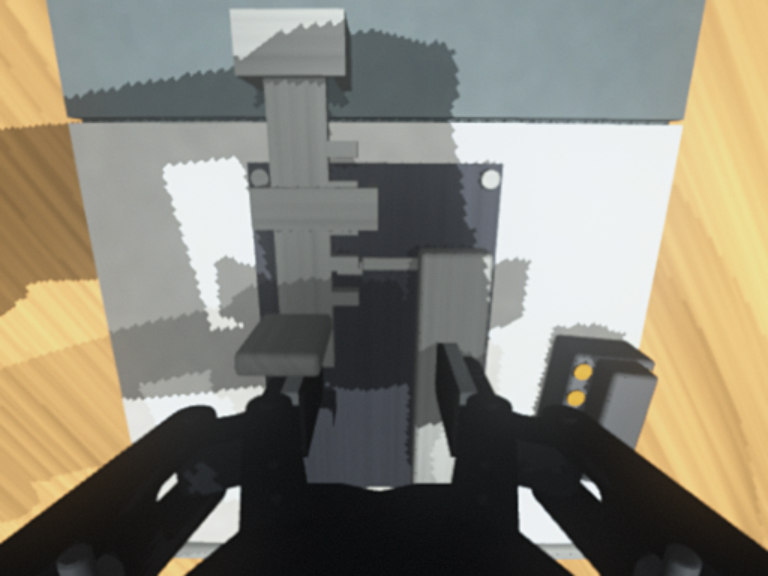

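View pics/scene6.png

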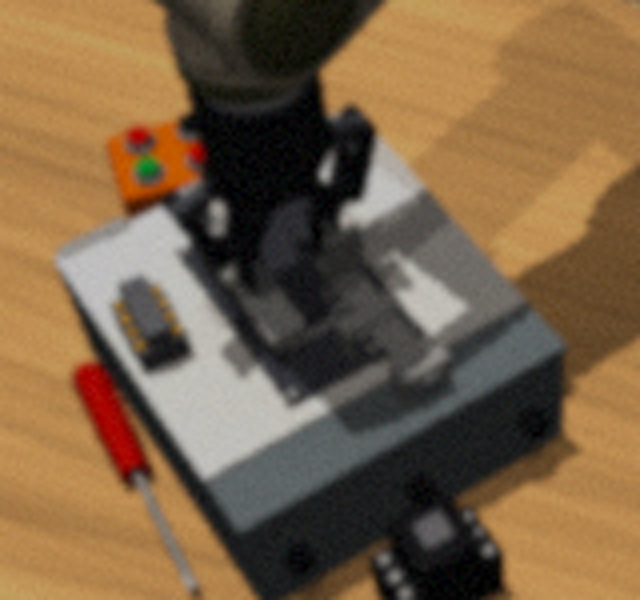

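```bash
for i in 1 2; do python3 -m inch '[[0,[0,0.05,0],0],[0,[0,0,0],0],[0,[0,0,0],0],[0,[0,0,0],0],[0,[0,0,0],0],[0,[0,0,0],0],[0,[0,0,0],0],[0,[0,0,0],0]]' >/dev/null
python3 go.py; done
```

```text
t 11.9333 w 0.04238850706633759 tips 0.1734 [ 0.58086902 -0.10920969  0.30775082] [-3.59 -4.76  4.47]
yaw z -32.75643562760369 turn need(+rows) -0.02186009220987444
tip in box mm 0.6 0.2 134.4
t 12.6 w 0.042477261719698546 tips 0.1734 [ 0.58143366 -0.10840527  0.30776678] [-5.2  -8.26  5.94]
yaw z -32.74899014180032 turn need(+rows) -0.020370995049199793
tip in box mm 0.6 0.9 134.4
```

```bash
for i in 1 2; do python3 -m inch '[[0,[0,0.05,0],0],[0,[0,0,0],0],[0,[0,0,0],0],[0,[0,0,0],0],[0,[0,0,0],0],[0,[0,0,0],0],[0,[0,0,0],0],[0,[0,0,0],0]]' >/dev/null
python3 go.py; done
python3 - <<'E'
from h import *
import cv2
for n in("wrist",):
    im=optics.get_image(n)[:,:,::-1].copy()
    im=cv2.resize(im,None,fx=1.5,fy=1.5) 
    cv2.imwrite(f"pics/{n}7.png",im)
E
```

```text
t 13.2667 w 0.04294873887826737 tips 0.1734 [ 0.58181028 -0.10796544  0.30779986] [-10.21 -14.28   6.73]
yaw z -32.757477090505986 turn need(+rows) -0.02206838479033877
tip in box mm 0.6 1.0 134.4
t 13.9333 w 0.04251807993242178 tips 0.1734 [ 0.58218966 -0.10748507  0.30783744] [-14.15 -20.55   8.63]
yaw z -32.75967942544077 turn need(+rows) -0.022508851777291738
tip in box mm 0.6 1.2 134.4
```

View pics/wrist7.png

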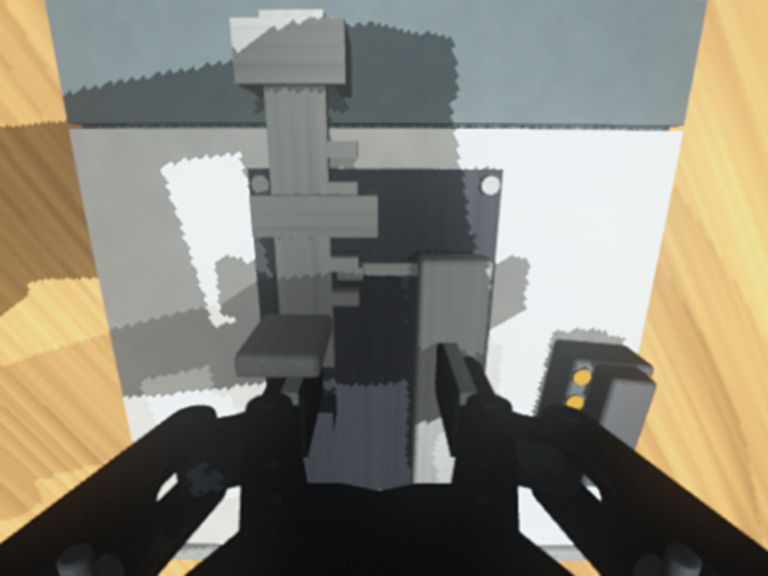

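```bash
python3 -m inch '[[0,[0,-0.05,0],0],[0,[0,-0.05,0],0],[0,[0,-0.05,0],0],[0,[0,-0.05,0],0],[0,[0,-0.05,0],0],[0,[0,0,0],0],[0,[0,0,0],0],[0,[0,0,0],0]]' >/dev/null
python3 go.py
python3 - <<'E'
from h import *
import cv2
im=optics.get_image("wrist")[:,:,::-1].copy()
im=cv2.resize(im,None,fx=1.5,fy=1.5) 
cv2.imwrite(f"pics/wrist8.png",im)
E
```

```text
t 14.65 w 0.04270425888824522 tips 0.1734 [ 0.57947643 -0.11122655  0.30788045] [3.06 3.81 4.67]
yaw z -32.727326298484435 turn need(+rows) -0.016038226386024236
tip in box mm 0.6 -2.0 134.5
```

View pics/wrist8.png

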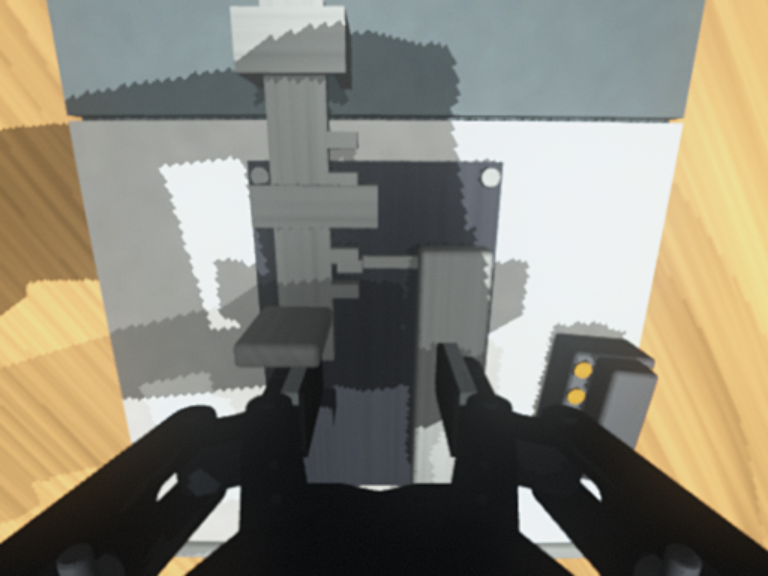

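```bash
python3 -m inch '[[0,[-0.2,0,0],0],[0,[-0.3,0,0],0],[0,[-0.5,0,0],0],[0,[-0.7,0,0],0],[0,[-0.7,0,0],0],[0,[-0.7,0,0],0],[0,[0,0,0],0],[0,[0,0,0],0]]' >/dev/null
python3 go.py
python3 -m inch '[[0,[0,-0.7,0],0],[0,[0,-0.7,0],0],[0,[0,-0.7,0],0],[0,[0,-0.7,0],0],[0,[-0.7,0,0],0],[0,[-0.7,0,0],0],[0,[0,0,0],0],[0,[0,0,0],0]]' >/dev/null
python3 go.py
python3 - <<'E'
from h import *
import cv2
p=optics.camera_params("wrist")
for n in("wrist","scene"):
    im=optics.get_image(n)[:,:,::-1].copy()
    if n=="wrist":
        im=cv2.resize(im,None,fx=1.5,fy=1.5); im2=im.copy()
        B=[[.042,.04,.148],[.016,.04,.148],[.016,-.075,.148],[.042,-.075,.148]]
        T=[[-.042,.01,.166],[-.016,.01,.166],[-.016,.018,.166],[-.042,.018,.166]]
        for L in(B,T):
            q=proj(b2w(L,.5801,-.1091,-.5698),p)
            cv2.polylines(im,[((q+.5)*1.5).astype(np.int32)],True,(0,0,255),1)
    else: im=cv2.resize(im[90:240,130:290],None,fx=4,fy=4,interpolation=cv2.INTER_CUBIC)
    cv2.imwrite(f"pics/{n}9.png",im)
E
```

```text
t 15.3667 w 0.04253127711845677 tips 0.1734 [ 0.57900899 -0.11179991  0.40162313] [-0.5   0.27 -0.07]
yaw z -32.77310343710086 turn need(+rows) -0.025193654109307316
tip in box mm 0.7 -3.0 228.2
t 16.0333 w 0.0426353519184342 tips 0.1734 [ 0.53371912 -0.18241356  0.44239732] [0.07 0.43 0.26]
yaw z -32.774058765143586 turn need(+rows) -0.025384719717857253
tip in box mm 0.4 -86.8 269.0
```

View pics/wrist9.png

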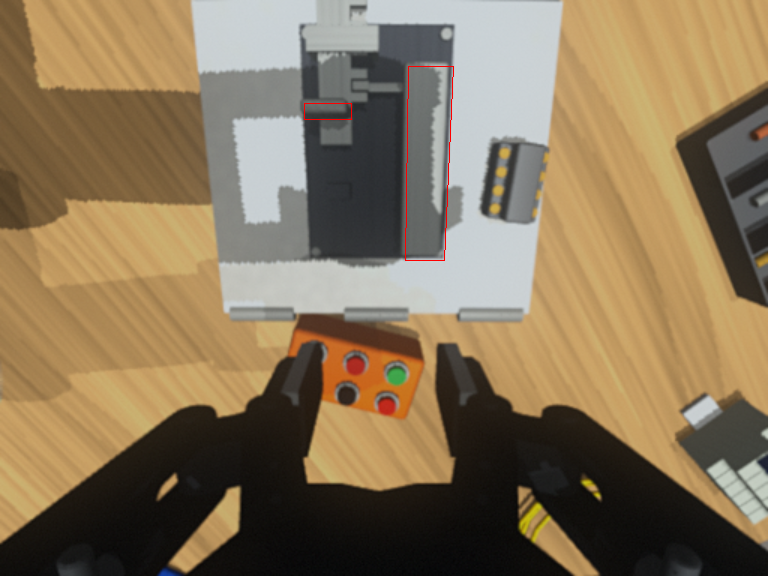

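View pics/scene9.png

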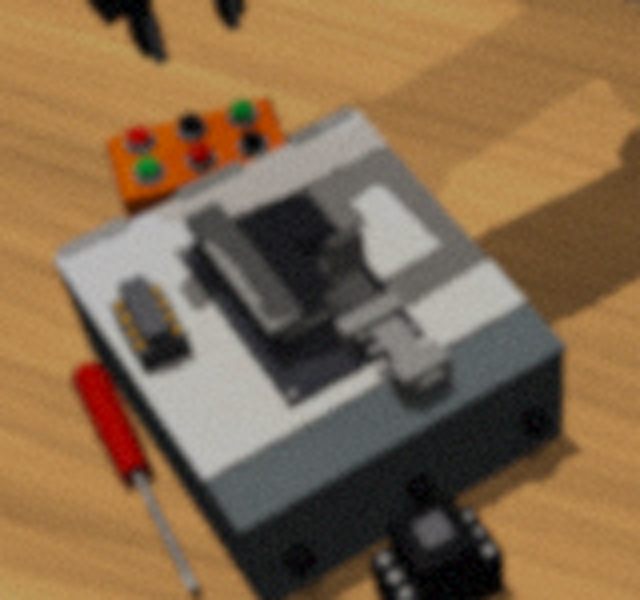

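```bash
python3 -c "
from rig import env
print(env.close_job())"
```

```text
the job is handed in; nothing more can be done
None
```

The bolt is fully home in the keeper and the catch has sprung back up to lock it. I handed the job in at about 16 s of the 35 s allowed.

**What I did:**
- I pressed the catch bar about 9–10 mm down with one fingertip.
- Still holding it, I pushed the tab along +y with the other fingertip until it met the hard stop. The force there rose to about 25 N with almost no further travel.
- I eased the finger off the tab with the bar still held, then lifted the hand straight up and clear.

**Last checks:**
- **Bolt:** in the wrist picture the tab sits within about 2 mm of the position predicted for 40 mm of travel. That matches the small offset my fit already had at the start. The bolt lies in the keeper.
- **Catch:** the bar is back at its rest height, with its arm between the last two teeth.
- **Surroundings:** the door looks shut, and the terminal, contactor, pendant and screwdriver look unmoved.
- **Hand:** the force reading on the free hand is about zero.

**Disagreements:**
- The top and scene cameras disagreed by 3–4 mm on where the box is.
- The fingertips stood about 4 mm farther back than the nominal figure at this opening, so I set the pressing depth by force.

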